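# Push the jar lids home

## Robot

A 6-joint arm with a two-finger parallel gripper is mounted at the origin on a cart in front of the work surface, level with it; the furniture and walls round the work are solid. World frame = base frame: x ahead of the robot, y to its left, z up, the work surface at z = 0. Lengths are in m, angles in rad, forces in N, time in s.
With the tool pointing down it reaches from about 0.275 to 0.75 m from the base axis. Payload 10.2 kg.
Tool frame: the origin (TCP) lies at the very end of the fingers, on their centre line; the grasp point (between the pads) lies manip.grasp_offset behind it (manip.grasp_offset is the distance from the TCP to the grasp point, in m); z points along the fingers, y is the line along which they close (so a half turn about z gives the same grasp; the last joint's range is limited). The gripper opens to 85 mm and grips with 20 to 120 N. Pads are 22 mm wide; open, the fingers measure 114 mm over their backs; the gripper's body (76 mm by 85 mm) begins 54 mm behind the grasp point. The pads swing forward as they close: fully open they stand 13 mm farther back than shut.
Start: joints at [-1.48, 0.313, 1.498, -0, 1.331, -0.223], TCP at [0.162, -0.499, 0.231] pointing down, gripper open.
Joint ranges: [-2.94, 2.94], [-0.97, 2.17], [0.19, 2.56], [-1.23, 4.37], [0.02, 3.11], [-2.88, 2.88]. Speed limits (rad/s): [2.39, 2.39, 3.01, 3.14, 3.14, 3.14].

## Interface

Orientations are given as a unit quaternion [x, y, z, w].
In Python, from station import manip gives the robot as it stands.
- The arm moves only by the tool jog_arm, called after "Request:" in YAML: its name, and indented under it one key for each argument. Schema: {"type":"object","properties":{"plan":{"type":"array","items":{"type":"array","items":{"type":"array","items":{"type":"number"},"minItems":7,"maxItems":7},"minItems":1,"maxItems":10},"minItems":1,"maxItems":1},"only":{"type":"string"},"quiet":{"type":"boolean"},"lines":{"type":"string"}},"required":["plan"],"additionalProperties":false}. plan is a list that holds a single list of rows (three levels of brackets), with 1 to 10 rows, each of 7 numbers: a rotation vector rx, ry, rz in normalised numbers (1 is pi rad), then dx, dy, dz in shares of the most that a row can go, 1 being 50 mm, then the opening from 0.0 (shut) to 1.0 (fully open); each row shifts and turns the commanded pose from where the row before left it, along the tool's axes as they then stand; what a row does not reach is not made up. A row lasts 1/10 s, in which the tool goes at most 0.05 m and 0.15 rad, less where a joint would pass 70% of its speed; a pose out of reach is approached as far as the arm can. The fingers move at their own pace and stop on an object; the grip force is fixed at half the most. Time passes only in rows, so rows that do not move let the fingers close. The tool returns the time, the measured TCP pose, the force, the opening and the grip force at its end. only (a regular expression) keeps the lines of the reply that match it, lines (a string "A,B") keeps lines A to B, and quiet returns only ok. Input that does not fit is refused with a message, and nothing moves.
- manip.observe(): the state, without advancing time (a new reading comes with each control period).
- manip.read_camera(name): name is "scene" or "top" or "wrist"; returns a dict with "image" (400x640x3 uint8, blue, green, red), "fx", "fy", "cx", "cy" (pixels), "distortion" ([k1, k2, p1, p2, k3] as OpenCV has them; the pictures are not rectified), "world_from_camera" (4x4, takes a point from camera to world coordinates). Camera axes: x right, y up, looking along -z (the intrinsics and any distortion apply to the point x, -y, -z); pixel columns grow to the right and rows downward; lengths in m; the calibration is good to about 2 mm. A picture is of the moment at which its call begins. There is no depth.
- manip.sign_off(): hands the job in; it is judged then, once.
The state is a dict: "t": time; "joint_pos": joint angles; "joint_vel": joint speeds; "effort": joint torques, N m; "position": TCP position; "tcp_rot": TCP orientation; "ft_force": force on the tool from outside, world axes, zero at the start; "wrist_torque": the same for the moment, N m; "grip_width": opening from 0.0 (shut) to 1.0 (fully open); "finger_force": force on a finger pad.
Only numpy, scipy, OpenCV 4.12 (cv2) and the standard library are available. Lean on these libraries where they do the work, as an engineer would, in place of code of your own. Each camera call takes 0.05 s, during which the arm holds its last target. There are 200 camera calls.

## Task

Three identical glass storage jars with tan push-in lids stand on the worktop in front of the sink. On two of them the lid is not pushed home: it stands proud and the red seal ring round the neck shows beneath it; press each of these two lids straight down until it is fully seated and no red shows, leaving the jars standing upright where they are. Do not touch the third jar, whose lid is already shut, and leave the other things alone.

Things in the scene. Friction and masses are not known exactly. Their poses are not given: they have to be found in the camera images.
- jar_a: clear round glass storage jar, 66 mm in diameter, about 0.45 kg, loose on the worktop, one of three alike; its lid stands proud at the start. Origin: centre of its underside, z up along the jar's axis. The flat top of its lid lies 98 mm above the origin when seated, plus the lid's joint value when proud
- jar_a_lid (a joint): tan push-in lid of jar_a, 60 mm in diameter, 14 mm thick, sliding along the jar's z. Value in m: 0 = fully seated, hiding the red seal ring on the jar's neck; 0.009 to 0.011 at the start, red showing below it. Moves down against about 5 N of steady friction (plus 12 N per m/s), stays where it is left, stops hard when seated
- jar_b: clear round glass storage jar, 66 mm in diameter, about 0.45 kg, loose on the worktop, one of three alike; its lid stands proud at the start. Origin: centre of its underside, z up along the jar's axis. The flat top of its lid lies 98 mm above the origin when seated, plus the lid's joint value when proud
- jar_b_lid (a joint): tan push-in lid of jar_b, 60 mm in diameter, 14 mm thick, sliding along the jar's z. Value in m: 0 = fully seated, hiding the red seal ring on the jar's neck; 0.009 to 0.011 at the start, red showing below it. Moves down against about 5 N of steady friction (plus 12 N per m/s), stays where it is left, stops hard when seated
- jar_c: clear round glass storage jar, 66 mm in diameter, about 0.45 kg, loose on the worktop, one of three alike; its lid is already shut at the start: not to be touched. Origin: centre of its underside, z up along the jar's axis. The flat top of its lid lies 98 mm above the origin when seated, plus the lid's joint value when proud
- jar_c_lid (a joint): tan push-in lid of jar_c, 60 mm in diameter, 14 mm thick, sliding along the jar's z. Value in m: 0 = fully seated, hiding the red seal ring on the jar's neck; 0 at the start. Moves down against about 5 N of steady friction (plus 12 N per m/s), stays where it is left, stops hard when seated
- jar_violet: bystander: clear jar of brown powder with a violet lid, 84 mm in diameter, 128 mm tall, loose. Origin: centre of its underside

How it is judged:
At the end, for the whole second after the job is handed in: All three lids are within 2.5 mm of fully seated; all three jars stand upright (within 0.1 rad) and at rest, the two pressed jars within 30 mm and the shut jar within 20 mm of where they started (value of joint each of jar_a_lid, jar_b_lid, jar_c_lid below 0.0025 m and angle between each of jar_a, jar_b, jar_c's own z axis and vertical below 0.1 rad and distance of each of jar_a, jar_b from where it was at the start of the episode below 0.03 m and distance of jar_c from where it was at the start of the episode below 0.02 m and linear speed of each of jar_a, jar_b below 0.02 m/s); the robot touches nothing.
It fails at once if the jar that was already shut is touched (contact force between any of the fingers, the arm and jar_c above 1 N).
It fails at once if a jar is tipped (angle between any of jar_a, jar_b's own z axis and vertical above 0.5 rad).
It fails at once if the violet-lidded jar is pushed aside by more than 20 mm (distance of jar_violet from where it was at the start of the episode above 0.02 m).
It also fails if it takes over 35 s, if anything falls off the work surface, if the arm or the gripper's body presses on something with over 40 N, if the wrist force passes 120 N, or if a joint passes its speed limit or range.

## Working session

There is one attempt and no reset: what is moved stays moved. The work goes in short steps, Python scripts to look and compute and a tool call to move; the robot and the scene stay as the last step left them, time stands still between calls to the robot, and variables do not carry over. Pictures are saved under pics/ and viewed, at most 10 in all, crops included, and the job is handed in when it is done.

```bash
mkdir -p pics; ls
```

Run:
```python
from station import manip
import cv2
for n in ("scene","top"):
    c=manip.read_camera(n); cv2.imwrite(f"pics/{n}0.png",c["image"])
    print(n,c["fx"],c["cx"],c["cy"],c["distortion"],c["world_from_camera"])
print(manip.observe(),manip.grasp_offset)
```

```text
pics
station.py
scene 423.2813413585949 322.6794729703944 198.15852844890952 [-0.05543639  0.          0.          0.          0.        ] [[-0.69106542  0.35840552 -0.62767354 -0.15814853]
 [-0.72277349 -0.33641309  0.603676    0.55685992]
 [ 0.00520321  0.8708454   0.49152946  0.55215437]
 [ 0.          0.          0.          1.        ]]
top 464.42250091385284 323.78056907929374 205.08904902790388 [0.02352271 0.         0.         0.         0.        ] [[ 6.06753742e-04  9.96971348e-01 -7.77673661e-02  3.76449736e-01]
 [-9.99931788e-01  1.51195965e-03  1.15815687e-02 -4.21665170e-02]
 [ 1.16640733e-02  7.77550343e-02  9.96904260e-01  1.17863384e+00]
 [ 0.00000000e+00  0.00000000e+00  0.00000000e+00  1.00000000e+00]]
{'t': 0.1, 'joint_pos': array([-1.48038803e+00,  3.13386053e-01,  1.49832961e+00,  5.32969507e-07,
        1.33100529e+00, -2.23398499e-01]), 'joint_vel': array([-0.00069177, -0.00204359, -0.00148909,  0.00062278, -0.00065887,
       -0.00039045]), 'effort': array([ 3.77115444e-03, -4.12899792e+01, -2.60144198e+01, -1.27586591e-04,
        2.93749428e-03,  6.83689649e-06]), 'position': array([ 0.16202691, -0.49914119,  0.23080825]), 'tcp_rot': array([ 9.87715747e-01,  1.56260311e-01,  3.77438931e-05, -5.62887072e-04]), 'ft_force': array([ 0.04147952,  0.16122301, -0.30636545]), 'wrist_torque': array([ 0.01316947, -0.03380642, -0.07861276]), 'finger_force': 0.0, 'grip_width': 1.0007967433167284} 0.0187
```

View pics/scene0.png

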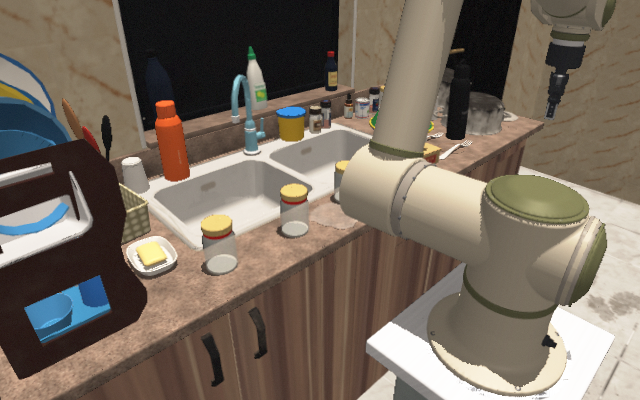

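View pics/top0.png

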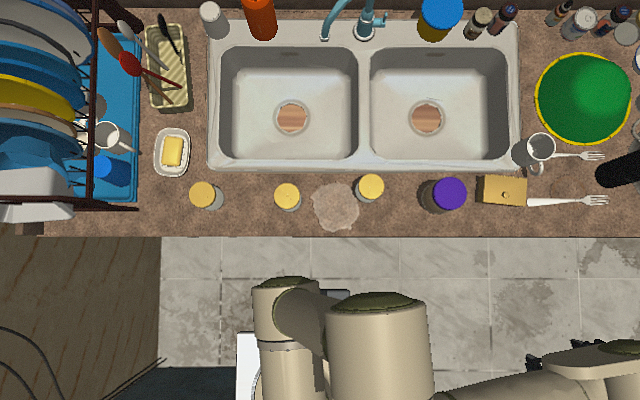

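The top view shows tan lids at about (202,195), (287,197) and (370,187), with the violet lid at (449,193). In the scene view the jars are at (217,226), (294,196) and, partly hidden, (345,168). I'll enlarge both.

Run:
```python
import cv2,numpy as np
a=cv2.imread("pics/scene0.png")[150:280,190:360]; b=cv2.imread("pics/top0.png")[165:225,180:400]
cv2.imwrite("pics/sc.png",cv2.resize(a,None,fx=4,fy=4,interpolation=2)); cv2.imwrite("pics/tc.png",cv2.resize(b,(770,210),interpolation=2))
```

```text
(no output)
```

View pics/sc.png

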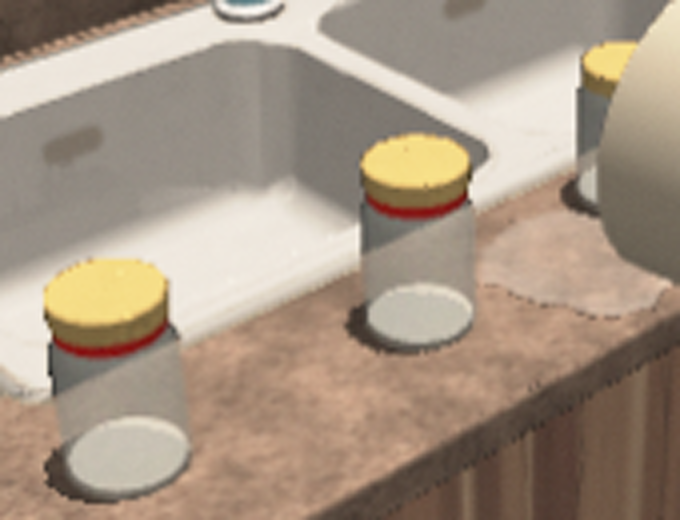

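View pics/tc.png

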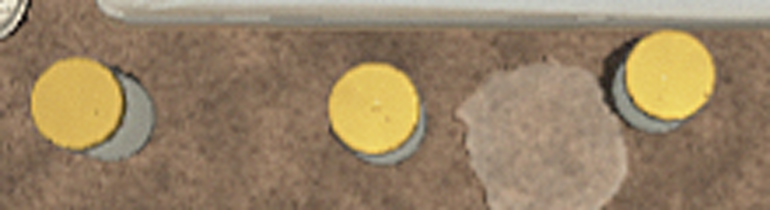

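The left and middle lids show red, and the right one, which shows no red, is shut. I'll now work out the lid-top positions at z≈0.108 from both cameras.

Create h.py:
```python
import cv2,numpy as np
from scipy.spatial.transform import Rotation as R
def ray(c,px):
    K=np.array([[c["fx"],0,c["cx"]],[0,c["fy"],c["cy"]],[0,0,1]])
    u=cv2.undistortPoints(np.array([[px]],float),K,np.array(c["distortion"]))[0,0]
    T=np.array(c["world_from_camera"]); return T[:3,3],T[:3,:3]@[u[0],-u[1],-1]
def at(c,px,z):
    o,d=ray(c,px); return o+d*(z-o[2])/d[2]
```

Run:
```python
from station import manip
from h import *
t=manip.read_camera("top"); s=manip.read_camera("scene")
for n,p,z in (("left",(202.3,194.4),.108),("mid",(286.9,195.9),.108),("right",(371.4,186.4),.098),("violet",(449,193),.128)): print(n,at(t,p,z))
print("scene",at(s,(216.5,222.5),.108),at(s,(293.8,190),.108))
print("width check",at(t,(180+32/3.5,194.4),.108)-at(t,(180+124/3.5,194.4),.108))
print("scene base L/M",at(s,(190+128/4,150+455/4),0.004),at(s,(190+420/4,150+314/4),0.004))
o=manip.observe(); print(R.from_quat(o["tcp_rot"]).as_matrix())
```

```text
left [0.48426565 0.2255409  0.108     ]
mid [0.48116283 0.03073785 0.108     ]
right [ 0.50484989 -0.16630056  0.098     ]
violet [ 0.48645316 -0.33951844  0.128     ]
scene [0.48054375 0.2278742  0.108     ] [0.47919936 0.03254902 0.108     ]
width check [-0.00012473  0.0602346   0.        ]
scene base L/M [0.48481096 0.22655559 0.004     ] [0.48182914 0.03052594 0.004     ]
[[ 9.51179886e-01  3.08637041e-01 -4.89883242e-05]
 [ 3.08636985e-01 -9.51179592e-01  7.71849189e-04]
 [ 1.91624556e-04 -7.49287032e-04 -9.99999701e-01]]
```

Units first: shifts go in shares of 50 mm and turns go in shares of pi rad. So 0.03 m is 0.6, -0.026 m is -0.52.

Request:
jog_arm:
  plan:
    - [[0, 0, 0, 0.6, -0.52, 0, 0], [0, 0, 0, 0.6, -0.52, 0, 0], [0, 0, 0, 0.6, -0.52, 0, 0], [0, 0, 0, 0.6, -0.52, 0, 0], [0, 0, 0, 0.6, -0.52, 0, 0], [0, 0, 0, 0.6, -0.52, 0, 0], [0, 0, 0, 0.6, -0.52, 0, 0], [0, 0, 0, 0.6, -0.52, 0, 0], [0, 0, 0, 0.6, -0.52, 0, 0], [0, 0, 0, 0.6, -0.52, 0, 0]]

```text
t: 1.2
position: [0.3677, -0.1579, 0.2314]
tcp_rot: [0.988, 0.156, 0.0, 0.0]
ft_force: [-0.5, -0.6, 1.0]
grip_width: 0.0
finger_force: 0.0
```

Request:
jog_arm:
  plan:
    - [[0, 0, 0, 0.6, -0.52, 0, 0], [0, 0, 0, 0.6, -0.52, 0, 0], [0, 0, 0, 0.6, -0.52, 0, 0], [0, 0, 0, 0.6, -0.52, 0, 0], [0, 0, 0, 0.6, -0.52, 0, 0], [0, 0, 0, 0.32, -0.32, 0, 0], [0, 0, 0, 0, 0, 0, 0], [0, 0, 0, 0, 0, 0, 0]]

```text
t: 2.0
position: [0.4797, 0.0306, 0.2311]
tcp_rot: [0.988, 0.157, -0.0, 0.0]
ft_force: [0.6, -1.0, 0.4]
grip_width: -0.002
finger_force: 0.0
```

Create go.py:
```python
import sys
from station import manip
from h import *
o=manip.observe(); g=np.array([float(v) for v in sys.argv[1:]])
print(o["t"],o["position"],o["ft_force"],"shift",R.from_quat(o["tcp_rot"]).inv().apply(g-o["position"]))
```

```bash
python3 go.py .4805 .031 .12
```

```text
2.0 [0.47972248 0.0306455  0.23105463] [ 0.62117643 -1.03095546  0.40725013] shift [ 9.26045613e-04 -8.68286826e-05  1.11054018e-01]
```

Scaled: 0.03 m is 0.6, 0.025 m is 0.5.

Request:
jog_arm:
  plan:
    - [[0, 0, 0, 0.02, 0, 0.6, 0], [0, 0, 0, 0, 0, 0.6, 0], [0, 0, 0, 0, 0, 0.5, 0], [0, 0, 0, 0, 0, 0.3, 0], [0, 0, 0, 0, 0, 0.2, 0], [0, 0, 0, 0, 0, 0, 0]]

```text
t: 2.6
position: [0.4803, 0.0303, 0.1206]
tcp_rot: [0.988, 0.156, -0.001, -0.0]
ft_force: [-0.0, 0.1, -0.2]
grip_width: -0.001
finger_force: 0.0
```

Request:
jog_arm:
  plan:
    - [[0, 0, 0, 0, 0, 0.1, 0], [0, 0, 0, 0, 0, 0.08, 0], [0, 0, 0, 0, 0, 0.08, 0], [0, 0, 0, 0, 0, 0.04, 0], [0, 0, 0, 0, 0, 0, 0]]

```text
t: 3.1
position: [0.481, 0.0309, 0.1063]
tcp_rot: [0.988, 0.156, 0.0, 0.0]
ft_force: [-0.5, -0.3, -0.6]
grip_width: -0.001
finger_force: 0.0
```

Scaled: 0.002 m is 0.04.

Request:
jog_arm:
  plan:
    - [[0, 0, 0, 0, 0, 0.04, 0], [0, 0, 0, 0, 0, 0.04, 0], [0, 0, 0, 0, 0, 0, 0]]

```text
t: 3.4
position: [0.481, 0.031, 0.1022]
tcp_rot: [0.988, 0.156, 0.0, 0.0]
ft_force: [0.2, -1.0, 1.9]
grip_width: 0.003
finger_force: 0.8
```

Request:
jog_arm:
  plan:
    - [[0, 0, 0, 0, 0, 0.04, 0], [0, 0, 0, 0, 0, 0.04, 0], [0, 0, 0, 0, 0, 0, 0]]

```text
t: 3.7
position: [0.481, 0.031, 0.0981]
tcp_rot: [0.988, 0.156, 0.0, -0.0]
ft_force: [0.4, -0.6, 1.4]
grip_width: 0.002
finger_force: 0.6
```

Run:
```python
from station import manip
import cv2
c=manip.read_camera("scene")["image"][130:290,180:380]
cv2.imwrite("pics/s1.png",cv2.resize(c,(750,600),interpolation=2))
```

```text
(no output)
```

View pics/s1.png

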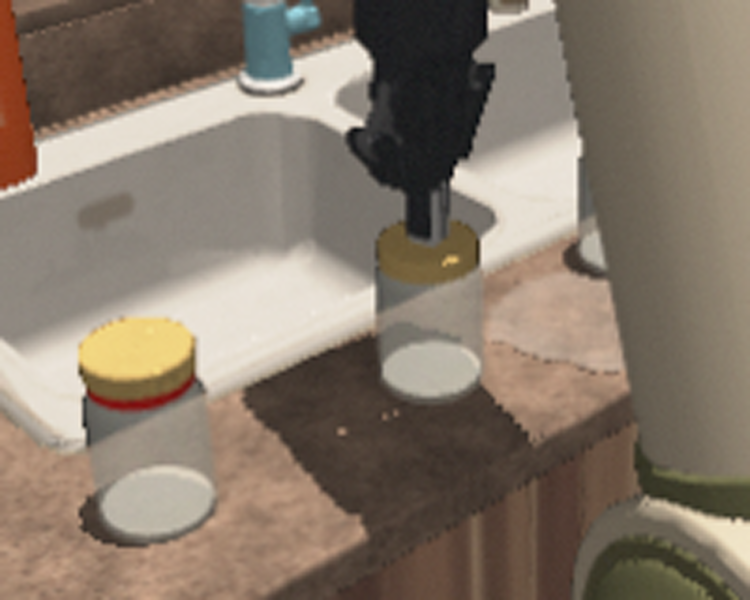

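The fingertips are centred on the middle lid at crop (428,240), and no red shows there. The left jar still shows red. I'll press a little more until I feel the hard stop.

Request:
jog_arm:
  plan:
    - [[0, 0, 0, 0, 0, 0.02, 0], [0, 0, 0, 0, 0, 0.02, 0], [0, 0, 0, 0, 0, 0, 0]]

```text
t: 4.05
position: [0.4815, 0.0309, 0.0979]
tcp_rot: [0.988, 0.156, 0.001, 0.0]
ft_force: [-4.9, -0.6, 19.8]
grip_width: 0.005
finger_force: 10.0
```

Hard stop at z=0.098 with 20 N. I'll lift off and go to the left jar.

Scaled: -0.035 m is -0.7, -0.03 m is -0.6.

Request:
jog_arm:
  plan:
    - [[0, 0, 0, 0, 0, -0.2, 0], [0, 0, 0, 0, 0, -0.4, 0], [0, 0, 0, 0, 0, -0.6, 0], [0, 0, 0, 0.2, -0.6, 0, 0], [0, 0, 0, 0.2, -0.6, 0, 0], [0, 0, 0, 0.2, -0.6, 0, 0], [0, 0, 0, 0.2, -0.6, 0, 0], [0, 0, 0, 0.2, -0.6, 0, 0], [0, 0, 0, 0.24, -0.7, 0, 0], [0, 0, 0, 0, 0, 0, 0]]

```text
t: 5.05
position: [0.4821, 0.2292, 0.156]
tcp_rot: [0.987, 0.158, -0.0, -0.0]
ft_force: [0.1, -0.6, -0.1]
grip_width: 0.001
finger_force: 0.0
```

```bash
python3 go.py .483 .2265 .12
```

```text
5.05 [0.48213129 0.22921301 0.15600687] [ 0.11579319 -0.61390524 -0.0866475 ] shift [-1.14801193e-05  2.87781809e-03  3.60045539e-02]
```

Scaled: 0.015 m is 0.3, 0.01 m is 0.2.

Request:
jog_arm:
  plan:
    - [[0, 0, 0, 0, 0.04, 0.3, 0], [0, 0, 0, 0, 0, 0.3, 0], [0, 0, 0, 0, 0, 0.2, 0], [0, 0, 0, 0, 0, 0.1, 0], [0, 0, 0, 0, 0, 0.06, 0], [0, 0, 0, 0, 0, 0.04, 0], [0, 0, 0, 0, 0, 0.04, 0], [0, 0, 0, 0, 0, 0.04, 0], [0, 0, 0, 0, 0, 0.04, 0], [0, 0, 0, 0, 0, 0, 0]]

```text
t: 6.05
position: [0.4836, 0.2241, 0.1007]
tcp_rot: [0.988, 0.156, 0.0, 0.0]
ft_force: [-0.1, 1.0, 1.5]
grip_width: 0.003
finger_force: 0.8
```

Scaled: 0.002 m is 0.04, 0.001 m is 0.02.

Request:
jog_arm:
  plan:
    - [[0, 0, 0, 0, 0, 0.04, 0], [0, 0, 0, 0, 0, 0.02, 0], [0, 0, 0, 0, 0, 0.02, 0], [0, 0, 0, 0, 0, 0, 0]]

```text
t: 6.45
position: [0.484, 0.2243, 0.098]
tcp_rot: [0.988, 0.156, 0.001, 0.0]
ft_force: [-4.8, -2.0, 17.6]
grip_width: 0.0
finger_force: 8.6
```

Hard stop here too. I'll lift clear and check.

Scaled: -0.04 m is -0.8, -0.03 m is -0.6.

Request:
jog_arm:
  plan:
    - [[0, 0, 0, 0, 0, -0.2, 0], [0, 0, 0, 0, 0, -0.6, 0], [0, 0, 0, 0, 0, -0.8, 0], [0, 0, 0, 0, 0, -0.8, 0], [0, 0, 0, 0, 0, 0, 0], [0, 0, 0, 0, 0, 0, 0]]

```text
t: 7.05
position: [0.4835, 0.2243, 0.2166]
tcp_rot: [0.988, 0.156, 0.001, -0.0]
ft_force: [0.3, -0.5, -0.9]
grip_width: 0.002
finger_force: 0.0
```

Run:
```python
from station import manip
import cv2
c=manip.read_camera("scene")["image"][130:290,180:380]
cv2.imwrite("pics/s2.png",cv2.resize(c,(750,600),interpolation=2))
```

```text
(no output)
```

View pics/s2.png

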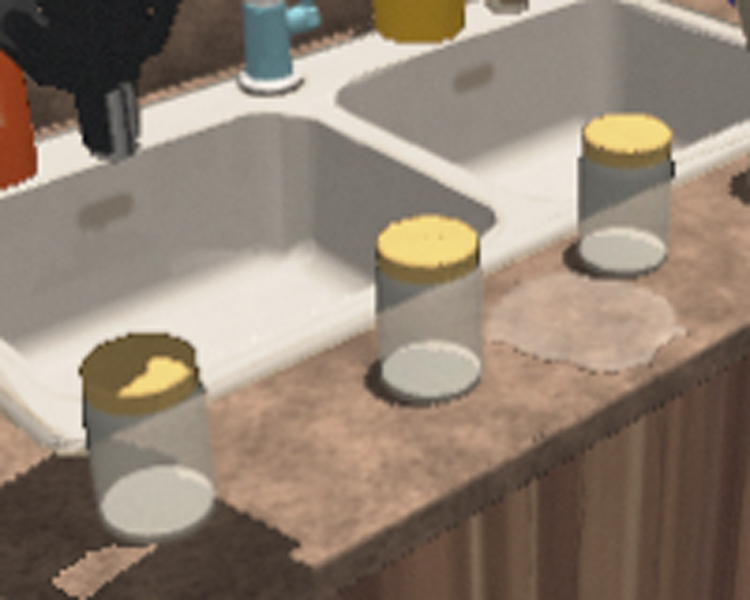

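All three lids, at crop (140,375), (428,247) and (627,138), are seated with no red showing. The jars are upright where they were and the gripper is clear.

```bash
python3 -c "
from station import manip
print(manip.sign_off())"
```

```text
the job is handed in; nothing more can be done
None
```

I pressed both proud lids down to their hard stops, and the last picture shows no red on any of the three jars, all upright and in place; I never touched the shut jar or the violet-lidded one, and I handed the job in at about 7 s (the sign-off gave no verdict).

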